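# Turn the chiller's knurled dial one click and confirm

### The arm

A 6-joint arm with a two-finger parallel gripper is mounted at the origin on the work surface. World frame = base frame: x ahead of the robot, y to its left, z up, the work surface at z = 0. Lengths are in m, angles in rad, forces in N, time in s.
With the tool pointing down it reaches from about 0.3 to 0.875 m from the base axis. Payload 6.4 kg.
Tool frame: the origin (TCP) lies midway between the tips of the shut fingers; the grasp point (between the pads) lies 19 mm behind it; z points along the fingers, y is the direction in which the jaws open and shut (so a half turn about z gives the same grasp; the last joint's range is limited). The gripper opens to 88 mm and grips with 3 to 60 N. Pads are 18 mm wide; open, the fingers measure 123 mm over their backs; the gripper's body (75 mm by 187 mm) begins 45 mm behind the grasp point.
Start: joints at [-1.516, 0.181, 1.607, -0, 1.354, -0.206], TCP at [0.148, -0.556, 0.239] pointing down, gripper open.
Joint ranges: [-2.99, 2.99], [-0.89, 2.07], [0.3, 2.58], [-1.14, 4.28], [0, 2.63], [-3.12, 3.12]. Speed limits (rad/s): [2.57, 2.57, 3.01, 3.14, 3.14, 3.14].

### API

Orientations are given as a unit quaternion [x, y, z, w].
In Python, from bench import robot gives the robot as it stands.
- The arm moves only by the shell command python3 -m inch 'ROWS' [OPENING] [FORCE]. ROWS is JSON, a list that holds one entry, the list of rows, each a list of 4 numbers: the shift along the tool's x, y, z in m, then the turn about the tool's z in degrees. A call has 1 to 20 rows; each row shifts and turns the commanded pose from where the row before left it, along the tool's axes as they then stand; what a row does not reach is not made up. A row lasts 1/8 s, in which the tool goes at most 62.5 mm and 10.7 degrees, less where a joint would pass 70% of its speed; a pose out of reach is approached as far as the arm can. A call is refused whole if a number of a shift passes 0.0625 or a number of a turn 10.7, either way. A call with a gripper value outside its range is refused whole. OPENING is the opening, from 0 (shut) to 1 (fully open), set as the call begins (- or left out, the last holds). The fingers move at their own pace and stop on an object; FORCE is the grip in N (left out, the last holds). Time passes only in rows, so rows that do not move let the fingers close. It gives the time, the measured TCP pose, the force and the opening at its end, in the units of the state.
- robot.get_state(): the state, without advancing time (a new reading comes with each control period).
- robot.get_image(name): name is "side" or "top"; returns the picture (480x640x3 uint8, red, green, blue); there is no depth.
- robot.camera_info(name): a dict with "camera_matrix" (3x3 intrinsics, pixels), "view" (4x4, takes a point from world to camera coordinates). Camera axes: x right, y down, z forward; pixel columns grow to the right and rows downward; lengths in m; the calibration is good to about 2 mm. A picture is of the moment at which its call begins. camera_info takes no time and is no camera call.
- robot.close_job(): hands the job in, once; it reports no verdict.
The state is a dict: "time_s": time; "q": joint angles; "qvel": joint speeds; "joint_efforts": joint torques, N m; "eef_pos": TCP position; "ee_rot": TCP orientation; "wrist_force": force on the tool from outside, world axes, zero at the start; "torque": the same for the moment, N m; "finger_gap": opening from 0.0 (shut) to 1.0 (fully open).
Only numpy, scipy, OpenCV 4.12 (cv2) and the standard library are available. Lean on these libraries where they do the work, as an engineer would, in place of code of your own. Each camera call takes 0.05 s, during which the arm holds its last target.

### The job

Put a fingertip on the large knurled dial on top of the grey control console and turn it clockwise (seen from above) by friction until it clicks into the next detent, one click on from where it stands, and take the finger off. Then press the round button on the console fully down to confirm, and let it come back up. Do not press the square button, do not pick anything up, and leave the things standing around where they are.

Things in the scene. Friction and masses are not known exactly. Their poses are not given: they have to be found in the camera images.
- console: Grey control console, a fixed box 170 (its x) by 270 (its y) by 60 mm high, on the table; origin: centre of its underside, z up. Deck (top face) 60 mm above the origin. The dial's axis is upright, at x = 0, y = +68 mm; the two buttons sit at y = -75 mm, one at x = -42 mm, one at x = +42 mm, and which is where varies.
- dial (a joint): Angle of the dial (rad), growing clockwise seen from above. Detents at 0, 0.6, 1.2 and 1.8. It starts in the detent at 0 or at 0.6; the next is 0.6 rad (34 degrees) on. Released past the half-way ridge it springs into the next detent, before it, back. End stops near -0.12 and 1.92. Turning takes up to 0.045 N m (1.5 N along the top, 30 mm from the axis).
- dial_top (a point): Centre of the dial's flat top, on its axis, 87 mm above the table; turns with it. Black disc 94 mm across (too wide to grip), 22 mm high, knurled rim, underside 5 mm above the deck. The whole top may be rubbed (knurl under 1 mm). It floats on a spring: pressed anywhere it gives at 2 N and sinks level, 1.5 N per mm, by up to 4 mm (8 N). Friction on a fingertip about 0.5 to 0.7.
- dial_mark (a point): A point on the white pointer line on the dial's top, 40 mm from its axis, turning with the dial. With the dial at 0 / 0.6 / 1.2 / 1.8 the pointer stands at 142 / 107 / 73 / 38 degrees counter-clockwise from the console's x axis, each time at one of four black ticks on the deck around the dial.
- confirm (a joint): Travel of the round button (m): 0 up, 0.006 fully down. Spring: gives at 1.5 N, 5 N fully down; it comes back when released.
- confirm_top (a point): Centre of the top of the round grey button, 28 mm in diameter, 82 mm above the table when up, 76 mm when fully down. Its round black housing, 44 mm in diameter, stands 12 mm above the deck (72 mm above the table). Press it straight down.
- stop (a joint): Travel of the square button (m), 0 up, 0.006 fully down: to be left alone.
- stop_top (a point): Centre of the top of the square grey button, 28 by 28 mm, same heights as the round one, in a 44 mm square black housing, 84 mm from the round button: to be left alone.
- fitting: Brass hose fitting, 22 mm in diameter and 32 mm high, standing loose on the console's deck near its far edge (between the dial and the buttons); origin: centre of its underside. Leave it alone.
- beaker: Glass beaker, 68 mm in diameter and 85 mm high, on the table left of the console; origin: centre of its underside. Leave it alone.
- flask: Clear conical flask, 80 mm in diameter and 103 mm high, on the table left of the console towards the far side; origin: centre of its underside. Leave it alone.
- spanner: Steel spanner 150 mm long lying on the table right of the console; origin: centre of its underside, x along it. Leave it alone.
- jar: White jar, 60 mm in diameter and 85 mm high, on the table right of the console towards the far side; origin: centre of its underside. Leave it alone.
- collar: Steel collar (ring) 48 mm in outer diameter and 15 mm high, lying on the table right of the console towards the robot; origin: centre of its underside. Leave it alone.
- tipbox: Blue closed plastic box 85 by 60 by 45 mm, on the table left of the console towards the robot; origin: centre of its underside. Leave it alone.

How it is judged:
By the outcome, as a careful person would: the job done as asked, in the order asked, and still so for the second after the job is handed in, with the robot touching nothing.
It also fails if it takes over 40 s, if anything falls off the work surface, if the arm or the gripper's body presses on something with over 40 N, if the wrist force passes 120 N, or if a joint passes its speed limit or range.

## Working session

There is one attempt and no reset: what is moved stays moved. The work goes in short steps, Python scripts to look and compute and a shell command to move; the robot and the scene stay as the last step left them, time stands still between calls to the robot, and variables do not carry over. Pictures are saved under pics/ and viewed, and the job is handed in when it is done.

```bash
mkdir -p pics; ls; python3 - <<'E'
from bench import robot
import cv2
s=robot.get_state()
print({k:s[k] for k in ('time_s','eef_pos','ee_rot','wrist_force','finger_gap')})
for n in('side','top'):
    im=robot.get_image(n); cv2.imwrite(f'pics/{n}0.png',im[:,:,::-1]); c=robot.camera_info(n); print(n,c)
E
```

```text
pics
{'time_s': 0.0, 'eef_pos': array([ 0.14825836, -0.55500784,  0.23782315]), 'ee_rot': array([ 9.91509254e-01,  1.30033305e-01,  7.71247709e-05, -8.55706524e-04]), 'wrist_force': array([ 0.10466652,  0.60297514, -0.43499348]), 'finger_gap': 1.0003445722942257}
side {'camera_matrix': array([[529.23872302,   0.        , 315.5105038 ],
       [  0.        , 529.23872302, 243.5793795 ],
       [  0.        ,   0.        ,   1.        ]]), 'view': array([[ 0.9691865 , -0.246326  , -0.00101479, -0.55943462],
       [-0.12894524, -0.50382511, -0.85412727,  0.14327464],
       [ 0.20988248,  0.82793947, -0.52006306,  0.73839135],
       [ 0.        ,  0.        ,  0.        ,  1.        ]])}
top {'camera_matrix': array([[474.8650685 ,   0.        , 313.96257982],
       [  0.        , 474.8650685 , 234.6540171 ],
       [  0.        ,   0.        ,   1.        ]]), 'view': array([[-0.02068869, -0.99956074,  0.02122029,  0.02349409],
       [-0.99696606,  0.01903269, -0.07547465,  0.57352697],
       [ 0.07503762, -0.02271738, -0.9969219 ,  0.9458109 ],
       [ 0.        ,  0.        ,  0.        ,  1.        ]])}
```

View pics/top0.png

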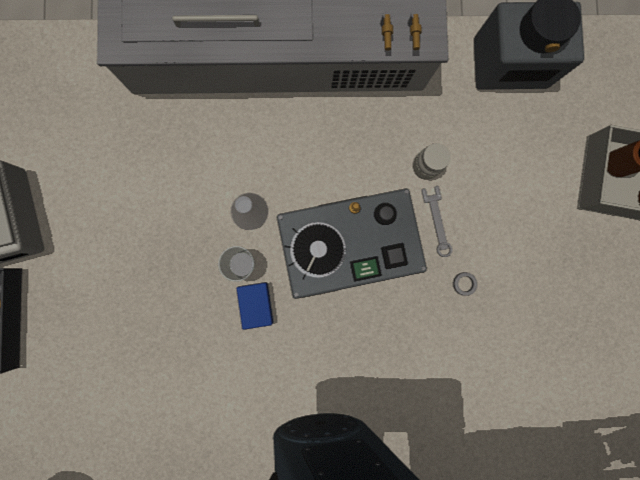

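View pics/side0.png

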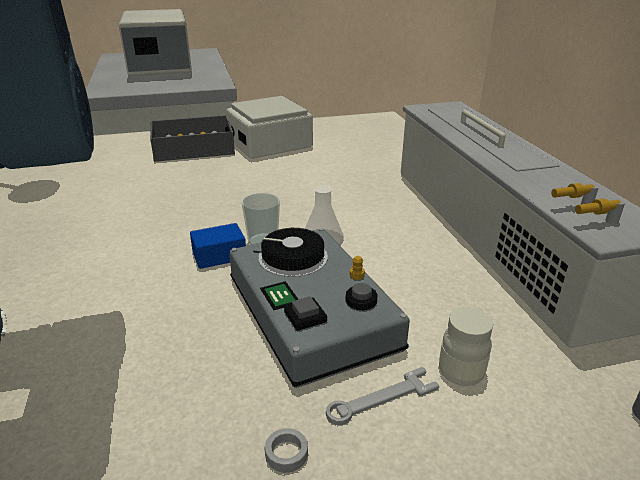

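```bash
cat > h.py <<'E'
import numpy as np,cv2
from bench import robot
def ray(n,uv,z):
    c=robot.camera_info(n);K=c['camera_matrix'];V=c['view'];R=V[:3,:3];t=V[:3,3]
    d=R.T@np.linalg.inv(K)@np.array([uv[0],uv[1],1.]);o=-R.T@t
    return o+d*(z-o[2])/d[2]
def proj(n,p):
    c=robot.camera_info(n);q=c['view'][:3,:3]@np.array(p)+c['view'][:3,3];q=c['camera_matrix']@q
    return q[:2]/q[2]
E
python3 - <<'E'
import cv2
a=cv2.imread('pics/top0.png')[180:310,265:440]; cv2.imwrite('pics/tz.png',cv2.resize(a,None,fx=4.5,fy=4.5,interpolation=cv2.INTER_CUBIC))
a=cv2.imread('pics/side0.png')[215:395,215:425]; cv2.imwrite('pics/sz.png',cv2.resize(a,None,fx=3.3,fy=3.3,interpolation=cv2.INTER_CUBIC))
E
```

```text
(no output)
```

View pics/tz.png

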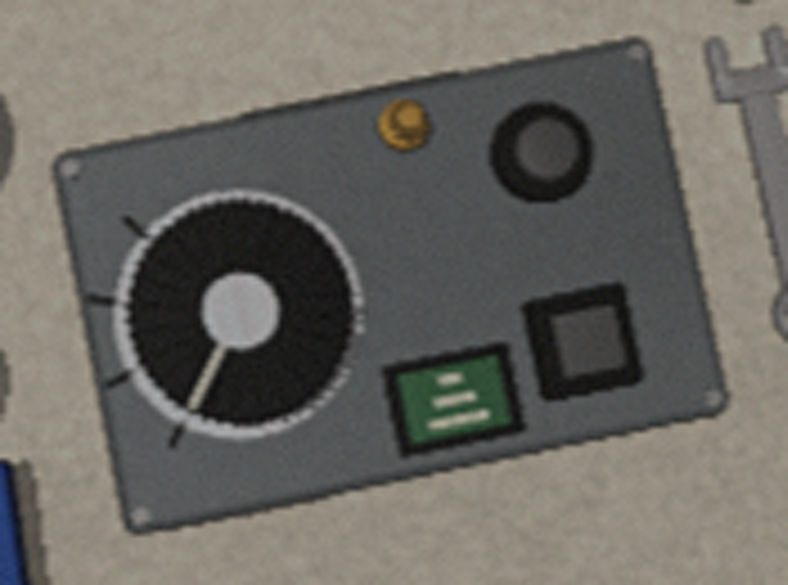

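View pics/sz.png

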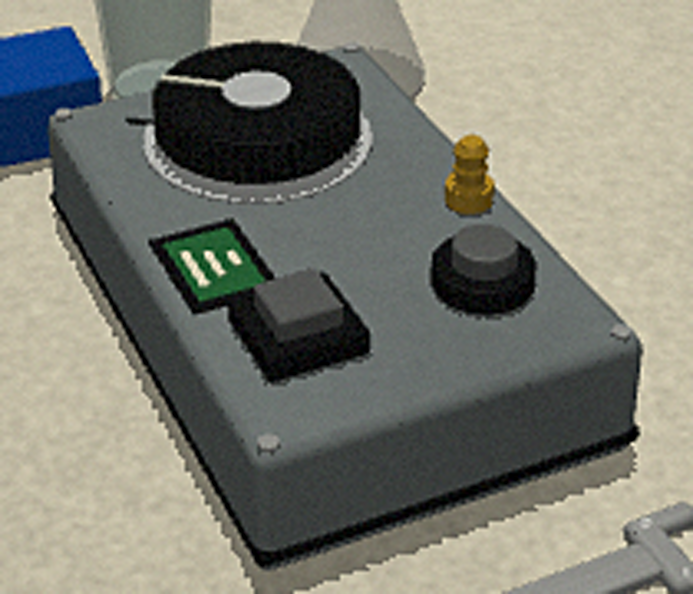

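```bash
python3 - <<'E'
from h import *
T=lambda x,y:((x+.5)/4.5-.5+265,(y+.5)/4.5-.5+180)
S=lambda x,y:((x+.5)/3.3-.5+215,(y+.5)/3.3-.5+215)
for n,t,s,z in [('dial',(240,311),(257,90),.087),('ptr',(191,408),(165,78),.087),('round',(547,149),(487,241),.082),('sq',(589,341),(309,291),.082)]:
    print(n,T(*t),ray('top',T(*t),z).round(4),S(*s),ray('side',S(*s),z).round(4))
print('fit',ray('top',T(404,118),.092).round(4), ray('side',S(470,145),.092).round(4))
cs=[ray('top',T(*p),.06)[:2] for p in [(57,157),(643,43),(722,405),(133,528)]]
print(np.round(cs,4), np.mean(cs,0)); a=cs[0]-cs[1]+cs[3]-cs[2]; print('yaw',np.degrees(np.arctan2(-a[0],a[1])))
R=robot.get_state()['ee_rot'];from scipy.spatial.transform import Rotation as Q;print(Q.from_quat(R).as_matrix().round(3))
E
```

```text
dial (317.94444444444446, 248.72222222222223) [0.5421 0.0066 0.087 ] (292.530303030303, 241.92424242424244) [0.5419 0.0032 0.087 ]
ptr (307.05555555555554, 270.27777777777777) [0.5018 0.028  0.087 ] (264.6515151515151, 238.28787878787878) [0.5024 0.0246 0.087 ]
round (386.1666666666667, 212.72222222222223) [ 0.6089 -0.1262  0.082 ] (362.22727272727275, 287.6818181818182) [ 0.6097 -0.1292  0.082 ]
sq (395.5, 255.38888888888889) [ 0.5266 -0.1414  0.082 ] (308.2878787878788, 302.83333333333337) [ 0.5311 -0.1435  0.082 ]
fit [ 0.622  -0.0643  0.092 ] [ 0.6203 -0.0732  0.092 ]
[[ 0.6119  0.084 ]
 [ 0.6577 -0.1739]
 [ 0.4983 -0.2027]
 [ 0.4509  0.0538]] [ 0.55470297 -0.05973013]
yaw 10.267179885154121
[[ 0.966  0.258 -0.   ]
 [ 0.258 -0.966  0.001]
 [ 0.    -0.001 -1.   ]]
```

```bash
python3 -m inch '[[[0.033,-0.029,0,0],[0.033,-0.029,0,0],[0.033,-0.029,0,0],[0.033,-0.029,0,0],[0.033,-0.029,0,0],[0.033,-0.029,0,0],[0.033,-0.029,0,0],[0.033,-0.029,0,0],[0.033,-0.029,0,0],[0.033,-0.029,0,0],[0.033,-0.029,0,0],[0.033,-0.029,0,0],[0.033,-0.029,0,0],[0.033,-0.029,0,0],[0.033,-0.029,0,0],[0.03,-0.029,0,0],[0,0,0,0]]]' 0 10
```

```text
time_s: 2.22
eef_pos: [0.5363, 0.0303, 0.2381]
ee_rot: [0.991, 0.132, -0.0, -0.0]
wrist_force: [-0.4, -0.7, 0.2]
finger_gap: 0.002
```

```bash
python3 -m inch '[[[0,0,0.03,0],[0,0,0.03,0],[0,0,0.03,0],[0,0,0.03,0],[0,0,0.015,0],[0,0,0,0],[0,0,0,0]]]'; python3 - <<'E'
from h import *
s=robot.get_image('side');t=robot.get_image('top')
a=cv2.resize(s[180:360,200:420,::-1],None,fx=1.8,fy=1.8);b=cv2.resize(t[170:320,240:440,::-1],None,fx=2,fy=2)
cv2.imwrite('pics/a1.png',np.hstack([a[:300],b[:300]]))
print(robot.get_state()['wrist_force'])
E
```

```text
time_s: 3.1
eef_pos: [0.5367, 0.0277, 0.1049]
ee_rot: [0.992, 0.13, 0.001, 0.0]
wrist_force: [-0.0, 0.7, 1.4]
finger_gap: 0.004
[-0.35636057 -0.75579746 -0.0473768 ]
```

View pics/a1.png

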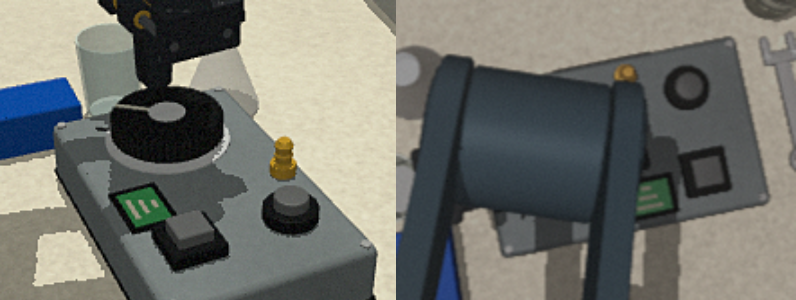

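```bash
python3 -m inch '[[[0,0,0.008,0],[0,0,0.006,0],[0,0,0.002,0],[0,0,0.001,0],[0,0,0.001,0],[0,0,0,0]]]';python3 -m inch '[[[0,0,0.001,0],[0,0,0,0]]]'; python3 -m inch '[[[0,0,0.001,0],[0,0,0,0]]]'
```

```text
time_s: 3.95
eef_pos: [0.5359, 0.0283, 0.086]
ee_rot: [0.992, 0.13, 0.0, -0.0]
wrist_force: [-2.0, 1.4, 4.2]
finger_gap: 0.005
time_s: 4.2
eef_pos: [0.536, 0.0283, 0.085]
ee_rot: [0.992, 0.13, 0.0, -0.0]
wrist_force: [-2.4, 1.9, 5.8]
finger_gap: 0.003
time_s: 4.45
eef_pos: [0.536, 0.0283, 0.0841]
ee_rot: [0.992, 0.13, 0.0, -0.0]
wrist_force: [-2.8, 1.9, 7.8]
finger_gap: 0.008
```

```bash
python3 -m inch '[[[0.0013,0,0,3],[0.0013,0,0,3],[0.0013,0,0,3],[0.0013,0,0,3],[0.0013,0,0,3],[0.0013,0,0,3],[0.0013,0,0,3],[0.0013,0,0,3],[0,0,0,0]]]'; python3 - <<'E'
from h import *
s=robot.get_image('side')
cv2.imwrite('pics/a2.png',cv2.resize(s[200:320,220:400,::-1],None,fx=4,fy=4,interpolation=cv2.INTER_CUBIC))
E
```

```text
time_s: 5.58
eef_pos: [0.5477, 0.0286, 0.0847]
ee_rot: [0.997, -0.079, 0.002, 0.0]
wrist_force: [0.5, 0.6, 7.0]
finger_gap: 0.002
```

View pics/a2.png

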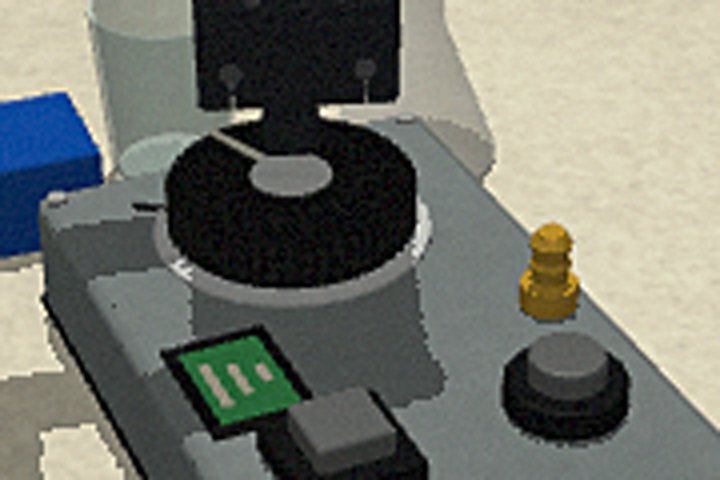

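```bash
python3 - <<'E'
from h import *
S=lambda x,y:((x+.5)/4-.5+220,(y+.5)/4-.5+200)
for z in(.087,.084):
  a=ray('side',S(291,175),z);b=ray('side',S(215,135),z);d=b-a
  print(a,np.linalg.norm(d),np.degrees(np.arctan2(d[1],d[0]))-10.2)
E
```

```text
[ 0.54073593 -0.00089026  0.087     ] 0.0433379814152711 111.19593129710344
[0.54170323 0.00395246 0.084     ] 0.04364841270797134 111.19593129710331
```

```bash
python3 -m inch '[[[0,0,-0.004,0],[0,0,-0.01,0],[0,0,-0.04,0],[0,0,-0.04,0],[0,0,0,0]]]'; python3 - <<'E'
from h import *
s=robot.get_image('side')
cv2.imwrite('pics/a3.png',cv2.resize(s[200:320,220:400,::-1],None,fx=4,fy=4,interpolation=cv2.INTER_CUBIC))
E
```

```text
time_s: 6.25
eef_pos: [0.5483, 0.0285, 0.1815]
ee_rot: [0.997, -0.079, 0.003, 0.0]
wrist_force: [-0.2, -0.9, -0.3]
finger_gap: 0.007
```

View pics/a3.png

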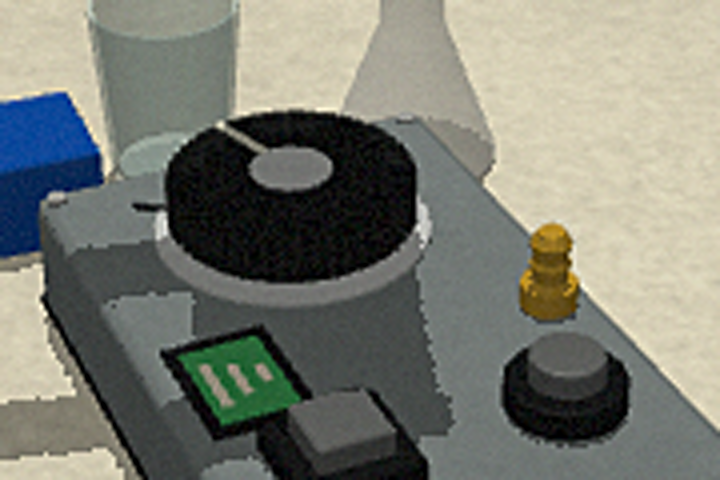

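```bash
python3 - <<'E'
from h import *
S=lambda x,y:((x+.5)/4-.5+220,(y+.5)/4-.5+200)
d=ray('side',S(222,123),.087)-ray('side',S(291,168),.087);print(np.linalg.norm(d),np.degrees(np.arctan2(d[1],d[0]))-10.2)
E
python3 -m inch '[[[0.0212,0.0361,0,0],[0.0212,0.0361,0,0],[0.0212,0.0361,0,0],[0.0212,0.0361,0,0],[0,0,0.04,0],[0,0,0.035,0],[0,0,0,0],[0,0,0,0]]]'; python3 - <<'E'
from h import *
s=robot.get_image('side');t=robot.get_image('top')
a=cv2.resize(s[180:360,200:420,::-1],None,fx=1.8,fy=1.8);b=cv2.resize(t[170:320,240:440,::-1],None,fx=2,fy=2)
cv2.imwrite('pics/a4.png',np.hstack([a[:300],b[:300]]))
p=[robot.get_state()['eef_pos'] for i in range(1)];print(p)
E
```

```text
0.04492153524250953 105.19333589889106
time_s: 7.3
eef_pos: [0.6073, -0.127, 0.1031]
ee_rot: [0.997, -0.079, -0.0, -0.0]
wrist_force: [0.8, 0.3, 0.5]
finger_gap: 0.007
[array([ 0.60824831, -0.12728034,  0.10445948])]
```

View pics/a4.png

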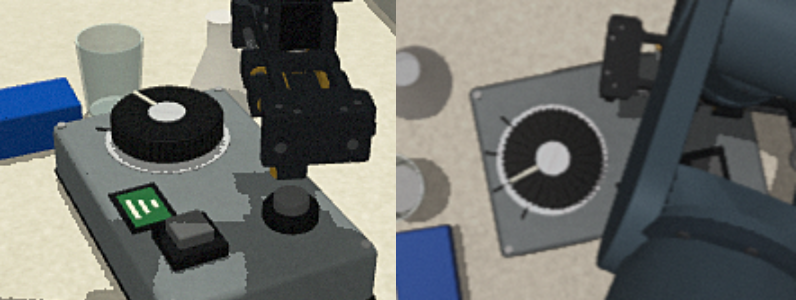

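Pointer sits at the second tick in the top view; the finger is over the round button. Press it.

```bash
python3 -m inch '[[[0.0,0,0.01,0],[0,0,0.008,0],[0,0,0.003,0],[0,0,0.002,0],[0,0,0.002,0],[0,0,0.001,0],[0,0,0,0]]]'; python3 -m inch '[[[0,0,0.001,0],[0,0,0,0]]]';python3 -m inch '[[[0,0,0.001,0],[0,0,0,0]]]'
```

```text
time_s: 8.28
eef_pos: [0.6071, -0.1269, 0.0769]
ee_rot: [0.997, -0.079, -0.0, -0.0]
wrist_force: [-4.0, 1.8, 4.4]
finger_gap: 0.007
time_s: 8.52
eef_pos: [0.6072, -0.127, 0.0764]
ee_rot: [0.997, -0.079, 0.0, 0.0]
wrist_force: [-4.9, 2.0, 7.3]
finger_gap: 0.002
time_s: 8.78
eef_pos: [0.6073, -0.127, 0.0763]
ee_rot: [0.997, -0.079, -0.0, 0.0]
wrist_force: [-7.5, 2.3, 13.8]
finger_gap: 0.009
```

```bash
python3 -m inch '[[[0,0,0.001,0],[0,0,0,0]]]'; python3 -m inch '[[[0,0,-0.01,0],[0,0,-0.04,0],[0,0,-0.05,0],[-0.05,0.0,-0.02,0],[-0.05,0.04,0,0],[-0.05,0.04,0,0],[-0.05,0.04,0,0],[-0.03,0.04,0,0],[0,0.04,0,0],[0,0,0,0],[0,0,0,0]]]'; python3 - <<'E'
from h import *
s=robot.get_image('side');t=robot.get_image('top')
a=cv2.resize(s[180:460,180:500,::-1],None,fx=1.25,fy=1.25);b=cv2.resize(t[130:340,200:500,::-1],None,fx=1.33,fy=1.33)
cv2.imwrite('pics/a5.png',np.hstack([a[:279],b[:279]]))
E
```

```text
time_s: 9.02
eef_pos: [0.6073, -0.127, 0.0762]
ee_rot: [0.997, -0.079, 0.0, 0.0]
wrist_force: [-10.5, 3.3, 20.8]
finger_gap: 0.011
time_s: 10.4
eef_pos: [0.3526, -0.2858, 0.1935]
ee_rot: [0.997, -0.079, 0.0, -0.0]
wrist_force: [0.6, -0.3, 0.2]
finger_gap: 0.006
```

View pics/a5.png

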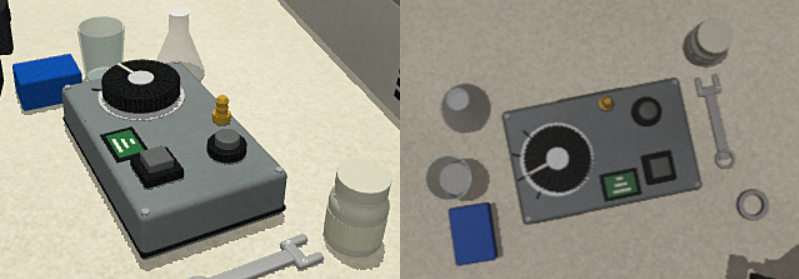

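The pointer stands at the second tick, about (530,172) in the right half. The round button is back up, the fitting and the rest are where they were, and the arm is clear.

```bash
python3 -c "
from bench import robot
print(robot.close_job())"
```

```text
the job is handed in; nothing more can be done
None
```

The dial is one click on, the round button was pressed fully down and came back up, and the job is handed in, with the last move ending at 10.4 s of the 40 s allowed.

- **Dial:** It started in the detent at 0 (pointer measured at about 141°). I rubbed it clockwise with the shut fingertips at about 7 N and lifted off. The side view then gave 105° against a nominal 107°, and the top view shows the pointer at the second tick.
- **Round button:** The finger stopped at 76 mm, the fully-down height. The vertical force rose to about 21 N, which is higher than it needed to be: it had already reached its stop one step earlier, at about 14 N.
- **Surroundings:** I steered clear of the square button. In the last pictures it looks unchanged, and the fitting and the objects around the console are where they stood. The last wrist reading was about zero, with the arm clear of everything.

The two cameras disagreed by up to about 4 mm on where the dial and buttons are (9 mm for the top of the fitting, which I only had to avoid). I used values in between. No check failed.

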